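Unstack the pile into the fitted foam trays

TASK

The solder spool, the brown wood block, the pale wood strip and the sanding block have been piled up on the bench. Take the pile apart from the top down, one thing at a time, and set each thing flat into the recess of the foam tray cut to its outline: spool in the round blue-floored tray, brown block in the green one, pale strip in the long narrow yellow one, sanding block in the wide red one. Set things down rather than dropping or knocking them off, and leave the wax tin and the tape measure where they are.

Things in the scene. Friction and masses are not known exactly. Their poses are not given: they have to be found in the camera images.
- spool: wire spool with blue flanges, 52 mm diameter, 38 mm high, standing upright on top of the pile; about 0.22 kg. Origin: centre of its underside, z up. At the start its underside is at height 70 mm, on the brown block.
- brown_block: brown wooden block with darker grain stripes, clearly darker than the pale strip, 45 (x) x 85 (y) x 18 (z) mm, third layer of the pile, its long axis crossing the pale strip's. Origin: centre of its underside. At the start its underside is at height 52 mm, on the pale strip.
- pale_strip: pale pine strip 35 (x) x 130 (y) x 22 (z) mm, second layer of the pile, lying across the sanding block with both ends overhanging. Origin: centre of its underside. At the start its underside is at height 30 mm, on the sanding block.
- sanding_block: orange-brown cork sanding block 62 (x) x 111 (y) x 31 (z) mm, bottom of the pile, lying on the bench. Origin: centre of its underside.
- blue_tray: round dark foam tray with a blue floor, fixed to the bench, 96 mm outside diameter, round recess 70 mm diameter for the spool. Its rim is 8 mm high and its recess floor 3 mm above the bench (5 mm deep). Origin: centre of its underside.
- green_tray: rectangular dark foam tray with a green floor, fixed to the bench, 89 (x) x 129 (y) mm outside, recess 63 (x) x 103 (y) mm for the brown block. Its rim is 8 mm high and its recess floor 3 mm above the bench. Origin: centre of its underside, y along the recess.
- yellow_tray: long narrow dark foam tray with a yellow floor, fixed to the bench, 79 (x) x 174 (y) mm outside, recess 53 (x) x 148 (y) mm for the pale strip. Its rim is 8 mm high and its recess floor 3 mm above the bench. Origin: centre of its underside, y along the recess.
- red_tray: wide rectangular dark foam tray with a red floor, fixed to the bench, 106 (x) x 155 (y) mm outside, recess 80 (x) x 129 (y) mm for the sanding block. Its rim is 8 mm high and its recess floor 3 mm above the bench. Origin: centre of its underside, y along the recess.
- wax_tin: bystander: round green tin, 68 mm diameter, 24 mm high, loose, beyond the pile. Origin: centre of its underside.
- tape_measure: bystander: yellow tape measure, 31 x 59 x 48 mm, standing loose beyond the pile. Origin: centre of its underside.
Mind the look-alikes: they are no part of the job. Of the things like the brown_block, leave any that is purple; of the rest the larger one is meant.

How it is judged:
By the outcome, as a careful person would: the job done as asked, in the order asked, and still so for the second after the job is handed in, with the robot touching nothing.
It also fails if it takes over 99 s, if anything falls off the work surface, if the arm or the gripper's body presses on something with over 40 N, if the wrist force passes 120 N, or if a joint passes its speed limit or range.

ROBOT

A 6-joint arm with a two-finger parallel gripper is mounted at the origin on a cart in front of the work surface, level with it; the furniture and walls round the work are solid. World frame = base frame: x ahead of the robot, y to its left, z up, the work surface at z = 0. Lengths are in m, angles in rad, forces in N, time in s.
With the tool pointing down it reaches from about 0.375 to 0.9 m from the base axis. Payload 3.1 kg.
Tool frame: the origin (TCP) lies at the very end of the fingers, on their centre line; the grasp point (between the pads) lies 19 mm behind it; x points along the fingers, y is the direction in which the jaws open and shut, and the axes are right-handed (so a half turn about x gives the same grasp; the last joint's range is limited). The gripper opens to 85 mm and grips with 20 to 120 N. Pads are 22 mm wide; open, the fingers measure 114 mm over their backs; the gripper's body (76 mm by 85 mm) begins 54 mm behind the grasp point. The pads swing forward as they close: fully open they stand 13 mm farther back than shut.
Start: joints at [1.109, 0.527, 1.433, -0, 1.181, -0.178], TCP at [0.174, 0.6, 0.231] pointing down, gripper open.
Joint ranges: [-3.08, 3.08], [-0.75, 2.2], [0.22, 2.44], [-1.43, 4.57], [0, 2.65], [-2.85, 2.85]. Speed limits (rad/s): [2.79, 2.79, 3.14, 3.14, 3.14, 3.14].

INTERFACE

Orientations are given as a unit quaternion [x, y, z, w].
In Python, from station import sense, snapshot, camera_model, sign_off gives the robot as it stands.
- The arm moves only by the tool step_arm, never from a script. Its argument "increments" is one flat list of numbers, 5 for each row, row after row: the shift along the tool's x, y, z in units of 60 mm (1.0 is 60 mm), then the turn about the tool's x in units of 5 degrees (1.0 is 5 degrees), then the closure, from 0 (fully open) to 1 (shut). A call has exactly 5 rows; each row is the pose to reach, as a shift and turn from the pose measured when the call began, along the tool's axes at that moment; what a row does not reach only later rows make up. A row lasts 1/8 s, in which the tool goes at most 62.5 mm and 10.7 degrees, less where a joint would pass 70% of its speed; a pose out of reach is approached as far as the arm can. A call with a gripper value outside its range is refused whole. The fingers move at their own pace and stop on an object; "grip_force" is the grip in N (left out, the last holds). Time passes only in rows, so rows that repeat a pose let the fingers close, or fill a call up. It gives the time, the measured TCP pose, the force and the opening at its end, in the units of the state.
- sense(): the state, without advancing time (a new reading comes with each control period).
- snapshot(name): name is "side" or "top"; returns the picture (400x640x3 uint8, blue, green, red); there is no depth.
- camera_model(name): a dict with "vertical_fov" (degrees; the focal length in pixels is half the picture's height over the tangent of half this angle, whatever the lens; pixels are square), "cx", "cy" (the principal point, pixels), "R" (3x3) and "t" (3): a world point X has camera coordinates R X + t. Camera axes: x right, y down, z forward; pixel columns grow to the right and rows downward; lengths in m; the calibration is good to about 2 mm. A picture is of the moment at which its call begins. camera_model takes no time and is no camera call.
- sign_off(): hands the job in, once; it reports no verdict.
The state is a dict: "t": time; "q": joint angles; "qd": joint speeds; "tau": joint torques, N m; "tcp_pos": TCP position; "tool_rot": TCP orientation; "force": force on the tool from outside, world axes, zero at the start; "ft_torque": the same for the moment, N m; "finger_gap": opening from 0.0 (shut) to 1.0 (fully open).
Only numpy, scipy, OpenCV 4.12 (cv2) and the standard library are available. Lean on these libraries where they do the work, as an engineer would, in place of code of your own. Each camera call takes 0.05 s, during which the arm holds its last target. There are 200 camera calls.

## Working session

There is one attempt and no reset: what is moved stays moved. The work goes in short steps, Python scripts to look and compute and a tool call to move; the robot and the scene stay as the last step left them, time stands still between calls to the robot, and variables do not carry over. Pictures are saved under pics/ and viewed, about 12 in all and at most 16, crops included, and the job is handed in when it is done.

Besides the shell and the picture viewer there is one more tool, called after "Emit:" as a command line: name --argument value ..., lists and objects as JSON in quotes. step_arm: Moves the arm, as the interface text tells. Its arguments: {"type":"object","properties":{"increments":{"type":"array","items":{"type":"number"}},"grip_force":{"type":"number"}},"required":["increments"]}

```bash
ls; mkdir -p pics; python3 - <<'E'
from station import *
import cv2,numpy as np
for n in("side","top"):
    cv2.imwrite(f"pics/{n}0.png",snapshot(n)); m=camera_model(n); print(n,m["vertical_fov"],m["cx"],m["cy"],np.round(m["R"],3).tolist(),np.round(m["t"],3), {k for k in m})
s=sense(); print(s)
E
```

```text
pics
side 54.07904953866919 318.9512418609207 202.13249436731962 [[0.965, -0.26, 0.026], [-0.13, -0.562, -0.817], [0.227, 0.785, -0.576]] [-0.587  0.177  0.846] {'cy', 't', 'R', 'cx', 'vertical_fov'}
top 55.0118709170696 315.0088617197029 197.90283437464905 [[-0.022, -1.0, -0.017], [-0.98, 0.025, -0.198], [0.198, 0.012, -0.98]] [0.077 0.618 0.928] {'cy', 't', 'R', 'cx', 'vertical_fov'}
{'t': 0.1, 'q': array([ 1.10954813e+00,  5.28365993e-01,  1.43377956e+00, -1.90779706e-05,
        1.18138266e+00, -1.78538181e-01]), 'qd': array([-1.22606111e-05, -2.32513613e-03, -2.03333825e-03,  5.07920209e-04,
        1.22777522e-03,  1.86284920e-04]), 'tau': array([-3.85671910e-04, -4.43303812e+01, -1.78585553e+01, -2.46116988e-04,
        3.89794732e-03,  1.92072299e-06]), 'tcp_pos': array([0.17405924, 0.59960607, 0.23043418]), 'tool_rot': array([ 0.0989664 ,  0.70026341, -0.10026954,  0.69984486]), 'force': array([ 0.39064579, -1.62070494,  0.01041783]), 'ft_torque': array([ 0.02375605, -0.00533734, -0.0265969 ]), 'finger_gap': 1.0023012388427535}
```

View pics/top0.png

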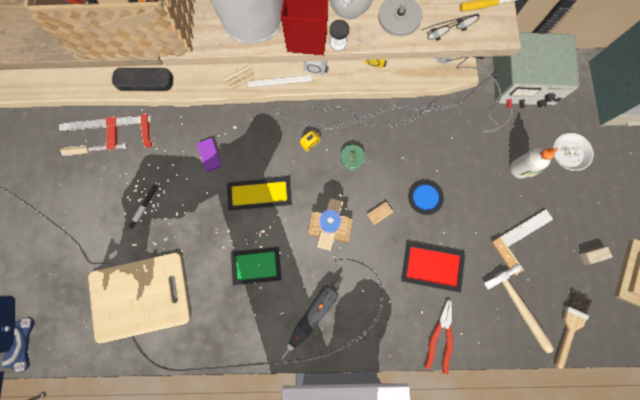

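View pics/side0.png

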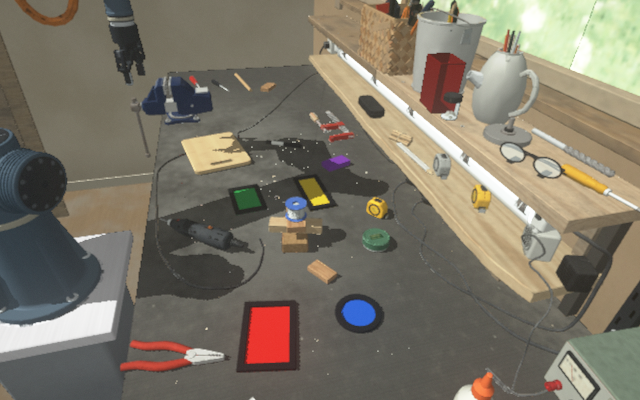

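The top view shows the pile at about (330,224). The trays are yellow (259,193), green (256,266), red (433,266) and blue (426,197). There are three brown_block candidates: purple at (208,153), a small loose one at (380,212), and the one under the spool at (330,222). The purple one is excluded, and of the other two the pile block is larger. I'll confirm that in a crop.

```bash
cat > h.py <<'E'
from station import *
import cv2,numpy as np
from scipy.spatial.transform import Rotation as Ro
def cam(n):
    m=camera_model(n); f=200/np.tan(np.radians(m["vertical_fov"]/2)); return f,m["cx"],m["cy"],np.array(m["R"]),np.array(m["t"])
def unp(n,px,z):
    f,cx,cy,R,t=cam(n); px=np.atleast_2d(px).astype(float)
    d=np.c_[(px[:,0]-cx)/f,(px[:,1]-cy)/f,np.ones(len(px))]@R; c=-R.T@t
    return (c+d*((z-c[2])/d[:,2])[:,None])[:,:2]
def proj(n,X):
    f,cx,cy,R,t=cam(n); p=np.atleast_2d(X)@R.T+t; return np.c_[f*p[:,0]/p[:,2]+cx,f*p[:,1]/p[:,2]+cy]
def crop(img,x0,y0,x1,y1,k,name):
    cv2.imwrite(name,cv2.resize(img[y0:y1,x0:x1],None,fx=k,fy=k,interpolation=cv2.INTER_CUBIC))
E
python3 - <<'E'
from h import *
T=cv2.imread("pics/top0.png");S=cv2.imread("pics/side0.png")
a=cv2.resize(T[175:255,290:400],None,fx=6,fy=6,interpolation=2)[:, :]
b=cv2.resize(S[185:285,255:345],None,fx=5,fy=5,interpolation=2)
cv2.imwrite("pics/ca.png",a);cv2.imwrite("pics/cb.png",b)
h=cv2.cvtColor(T,cv2.COLOR_BGR2HSV)
for n,(x0,y0,x1,y1),lo,hi in [("yellow",(225,172,295,215),20,35),("green",(228,243,284,288),45,80),("red",(400,238,468,292),0,6),("blue",(405,175,448,218),95,125)]:
    m=((h[...,0]>=lo)&(h[...,0]<=hi)&(h[...,1]>150)).astype(np.uint8); k=np.zeros_like(m);k[y0:y1,x0:x1]=1;m*=k
    ys,xs=np.nonzero(m); w=unp("top",np.c_[xs,ys],.003)
    r=cv2.minAreaRect((w*1000).astype(np.float32)); print(n,len(xs),np.round(w.mean(0),4),np.round(r,1) if 0 else r)
E
```

```text
yellow 1081 [0.649  0.2183] ((649.0003662109375, 218.158935546875), (56.04779815673828, 151.33323669433594), 4.122492790222168)
green 903 [0.4534 0.2258] ((453.7460632324219, 225.6528778076172), (62.06708908081055, 102.43889617919922), 4.75716495513916)
red 1591 [ 0.4408 -0.2426] ((441.13604736328125, -242.49951171875), (131.44082641601562, 82.07501983642578), 78.13743591308594)
blue 525 [ 0.6269 -0.2378] ((627.0662841796875, -237.54678344726562), (68.55812072753906, 66.76771545410156), 88.53194427490234)
```

View pics/ca.png

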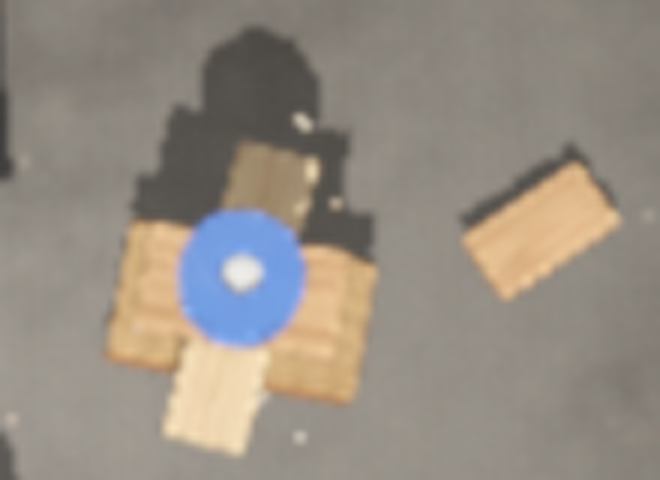

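View pics/cb.png

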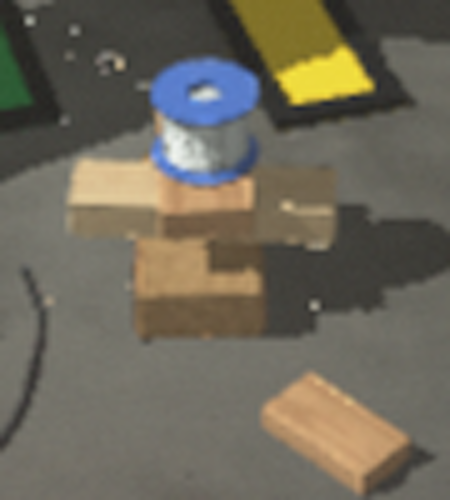

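The crops confirm that the pile block is the brown one: it has a pinkish grain, lies under the spool across the strip, and is larger than the loose one at crop (540,232). Next I'll locate the spool and write a move planner.

```bash
cat >> h.py <<'E'
def go(x,y,z,yaw=None,s=None):
    """yaw: world angle (deg) of jaw axis (mod 180). prints shift (60mm units), turn (5deg units)"""
    s=s or sense(); R=Ro.from_quat(s["tool_rot"]).as_matrix()
    d=R.T@(np.array([x,y,z])-s["tcp_pos"])/.06
    cur=np.degrees(np.arctan2(R[1,1],R[0,1])); turn=0
    if yaw is not None: turn=-((yaw-cur+90)%180-90)/5   # tool x points down
    print("t %.2f tcp %s jaw %.1f q6 %.2f q1 %.2f gap %.2f | shift %s turn %.2f"%(s["t"],np.round(s["tcp_pos"],4),cur,s["q"][5],s["q"][0],s["finger_gap"],np.round(d,2),turn))
def seg(T,box,lo,hi,z,smin=120,vmin=0):
    x0,y0,x1,y1=box; h=cv2.cvtColor(T,cv2.COLOR_BGR2HSV)[y0:y1,x0:x1]
    m=((h[...,0]>=lo)&(h[...,0]<=hi)&(h[...,1]>smin)&(h[...,2]>vmin)).astype(np.uint8)
    n,l,st,_=cv2.connectedComponentsWithStats(m); i=1+st[1:,4].argmax(); ys,xs=np.nonzero(l==i)
    w=unp("top",np.c_[xs+x0,ys+y0],z); return w
E
python3 - <<'E'
from h import *
T=cv2.imread("pics/top0.png")
w=seg(T,(310,200,350,240),95,125,.108)
print(w.mean(0),np.ptp(w,0),(w.max(0)+w.min(0))/2)
o=np.array([290,175])
q=lambda a:np.array(a)/6+o
print("sand",unp("top",q([(132,222),(378,262),(345,400),(108,352)]),.031))
print("strip",unp("top",q([(238,142),(318,165),(240,452),(163,432)]),.052))
go(.56,0,.25,0); R=Ro.from_quat(sense()["tool_rot"]).as_matrix();print(R.round(3))
E
```

```text
[0.55193554 0.02615655] [0.04690101 0.04162199] [0.55394681 0.02614009]
sand [[ 0.58841922  0.07210848]
 [ 0.56803737 -0.03535703]
 [ 0.50808906 -0.01860154]
 [ 0.53131709  0.08372008]]
strip [[ 0.61900286  0.02494616]
 [ 0.60798737 -0.00936519]
 [ 0.48544105  0.0280013 ]
 [ 0.4945885   0.06034434]]
t 0.10 tcp [0.1741 0.5996 0.2304] jaw 73.8 q6 -0.18 q1 1.11 gap 1.00 | shift [-0.31 -7.8   8.96] turn 14.76
[[-0.001  0.279  0.96 ]
 [-0.002  0.96  -0.279]
 [-1.    -0.002 -0.   ]]
```

Emit:
step_arm --increments '[0.5, -3.7, 4.4, 0, 0, 0.5, -3.7, 4.4, 0, 0, 0.5, -3.7, 4.4, 0, 0, 0.5, -3.7, 4.4, 0, 0, 0.5, -3.7, 4.4, 0, 0]' --grip_force 40

```text
t: 0.72
tcp_pos: [0.3475, 0.3393, 0.2035]
tool_rot: [0.099, 0.7, -0.1, 0.7]
force: [0.2, -0.1, -0.4]
finger_gap: 1.003
```

```bash
python3 -c "
from h import *
go(.553,.0262,.2,73.8)"
```

```text
t 0.72 tcp [0.3475 0.3393 0.2035] jaw 73.8 q6 -0.74 q1 0.54 gap 1.00 | shift [ 0.06 -4.06  4.74] turn 0.00
```

Emit:
step_arm --increments '[0, -4.06, 4.74, 0, 0, 0, -4.06, 4.74, 0, 0, 0, -4.06, 4.74, 0, 0, 0, -4.06, 4.74, 0, 0, 0, -4.06, 4.74, 0, 0]'

```text
t: 1.35
tcp_pos: [0.5186, 0.0776, 0.2037]
tool_rot: [0.099, 0.7, -0.1, 0.7]
force: [-0.2, 0.4, 0.1]
finger_gap: 1.0
```

Emit:
step_arm --increments '[0, -0.53, 0.5, 0, 0, 0, -0.53, 0.5, 0, 0, 0, -0.53, 0.5, 0, 0, 0, -0.53, 0.5, 0, 0, 0, -0.53, 0.5, 0, 0]'

```text
t: 1.98
tcp_pos: [0.5379, 0.0399, 0.2038]
tool_rot: [0.098, 0.701, -0.1, 0.7]
force: [-0.8, 0.5, 0.6]
finger_gap: 1.002
```

```bash
python3 -c "
from h import *
go(.553,.0262,.14,73.8)
a=snapshot('side');b=snapshot('top')
a=cv2.resize(a[120:300,200:400],None,fx=2,fy=2);b=cv2.resize(b[150:300,260:420],None,fx=2.4,fy=2.4)
cv2.imwrite('pics/1.png',np.hstack([a,b]))"
```

```text
t 1.98 tcp [0.5379 0.0399 0.2038] jaw 73.9 q6 -1.42 q1 -0.13 gap 1.00 | shift [ 1.06 -0.15  0.31] turn 0.02
```

View pics/1.png

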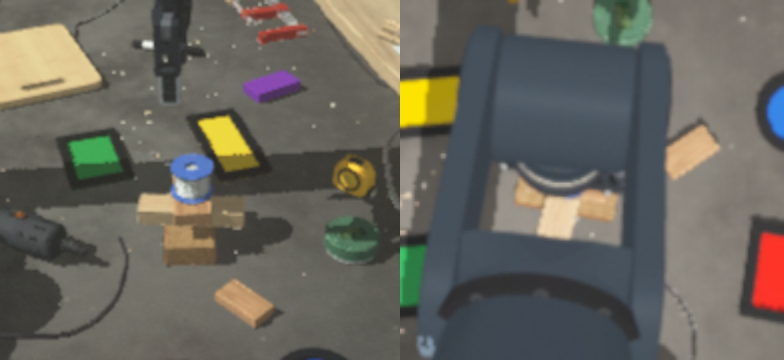

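The side view shows the gripper above and behind the pile with nothing in the way, and the spool is undisturbed (crop (192,178)). I'll align and then descend.

Emit:
step_arm --increments '[0.4, -0.15, 0.31, 0, 0, 0.8, -0.15, 0.31, 0, 0, 1.2, -0.15, 0.31, 0, 0, 1.5, -0.15, 0.31, 0, 0, 1.5, -0.15, 0.31, 0, 0]'

```text
t: 2.7
tcp_pos: [0.5523, 0.0261, 0.1127]
tool_rot: [0.098, 0.702, -0.099, 0.699]
force: [0.1, -1.2, -0.1]
finger_gap: 0.997
```

```bash
python3 -c "
from h import *
go(.553,.0262,.078,73.8)
a=snapshot('side')
f=proj('side',[[.553,.0262,.108],[.553,.0262,.07]]).round(1);print(f)
cv2.imwrite('pics/2.png',cv2.resize(a[170:270,240:360],None,fx=4,fy=4,interpolation=2))"
```

```text
t 2.70 tcp [0.5523 0.0261 0.1127] jaw 73.9 q6 -1.44 q1 -0.15 gap 1.00 | shift [0.58 0.01 0.01] turn 0.02
[[294.8 203.1]
 [294.9 215.9]]
```

View pics/2.png

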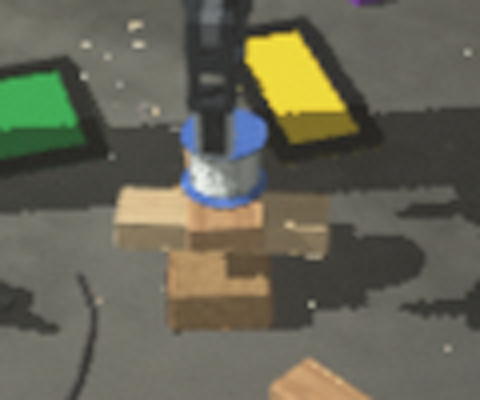

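The side view shows the near finger in front of the spool, whose top centre is at crop (224,132), full-picture (296,203). That is about 2 mm further in +x than predicted. I'll shift by that, descend and grip.

Emit:
step_arm --increments '[0.2, 0.01, 0.04, 0, 0, 0.4, 0.01, 0.04, 0, 0, 0.58, 0.01, 0.04, 0, 0, 0.58, 0.01, 0.04, 0, 0, 0.58, 0.01, 0.04, 0, 0.1]'

```text
t: 3.38
tcp_pos: [0.5556, 0.0258, 0.0787]
tool_rot: [0.098, 0.701, -0.1, 0.699]
force: [-0.3, -0.0, -0.4]
finger_gap: 0.903
```

Emit:
step_arm --increments '[0, 0, 0, 0, 0.3, 0, 0, 0, 0, 0.4, 0, 0, 0, 0, 0.5, 0, 0, 0, 0, 0.6, 0, 0, 0, 0, 0.6]'

```text
t: 4.0
tcp_pos: [0.5562, 0.0261, 0.0794]
tool_rot: [0.099, 0.7, -0.099, 0.7]
force: [-0.4, 3.0, 5.6]
finger_gap: 0.595
```

Emit:
step_arm --increments '[0, 0, 0, 0, 0.7, 0, 0, 0, 0, 0.7, 0, 0, 0, 0, 0.7, -0.1, 0, 0, 0, 0.7, -0.2, 0, 0, 0, 0.7]'

```text
t: 4.62
tcp_pos: [0.5555, 0.0259, 0.0911]
tool_rot: [0.098, 0.701, -0.099, 0.699]
force: [0.3, 0.1, -2.3]
finger_gap: 0.593
```

```bash
python3 -c "
from h import *
go(.627,-.238,.2,73.8)
a=snapshot('side')
cv2.imwrite('pics/3.png',cv2.resize(a[170:270,240:360],None,fx=4,fy=4,interpolation=2))"
```

```text
t 4.62 tcp [0.5555 0.0259 0.0911] jaw 73.9 q6 -1.44 q1 -0.15 gap 0.59 | shift [-1.81 -3.9   2.36] turn 0.02
```

View pics/3.png

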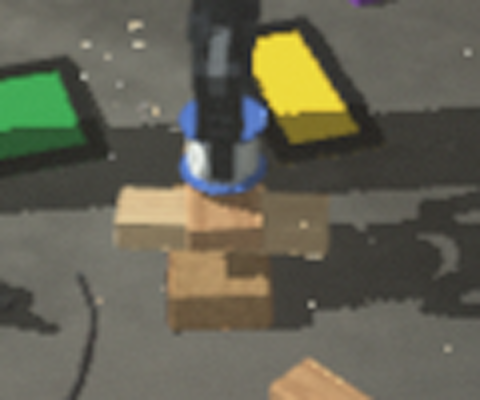

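The spool is held, with the gap at 50 mm and its underside clear of the block at crop (222,185). Now I'll carry it to the blue tray.

Emit:
step_arm --increments '[-0.6, 0, 0, 0, 0.7, -1.2, -0.2, 0.1, 0, 0.7, -1.4, -0.8, 0.5, 0, 0.7, -1.4, -1.4, 0.85, 0, 0.7, -1.4, -2.0, 1.2, 0, 0.7]'

```text
t: 5.3
tcp_pos: [0.5921, -0.1104, 0.1764]
tool_rot: [0.098, 0.7, -0.099, 0.7]
force: [0.5, 0.0, -3.1]
finger_gap: 0.598
```

Emit:
step_arm --increments '[0, -0.6, 0.35, 0, 0.7, 0, -1.1, 0.7, 0, 0.7, 0, -1.6, 1.0, 0, 0.7, 0, -2.0, 1.2, 0, 0.7, 0, -2.0, 1.2, 0, 0.7]'

```text
t: 5.92
tcp_pos: [0.6279, -0.248, 0.176]
tool_rot: [0.099, 0.7, -0.101, 0.7]
force: [-0.4, 0.2, -3.2]
finger_gap: 0.59
```

```bash
python3 -c "
from h import *
go(.627,-.238,.016,73.8)"
```

```text
t 5.92 tcp [ 0.6279 -0.248   0.176 ] jaw 73.8 q6 -1.83 q1 -0.54 gap 0.59 | shift [ 2.67  0.16 -0.06] turn -0.01
```

Emit:
step_arm --increments '[0.6, 0.16, -0.06, 0, 0.7, 1.2, 0.16, -0.06, 0, 0.7, 1.8, 0.16, -0.06, 0, 0.7, 2.3, 0.16, -0.06, 0, 0.7, 2.3, 0.16, -0.06, 0, 0.7]'

```text
t: 6.55
tcp_pos: [0.6243, -0.2355, 0.0351]
tool_rot: [0.1, 0.703, -0.099, 0.697]
force: [-0.4, 0.8, -2.5]
finger_gap: 0.593
```

```bash
python3 -c "
from h import *
go(.627,-.238,.0125,73.8)
a=snapshot('side')
cv2.imwrite('pics/4.png',cv2.resize(a[250:350,300:420],None,fx=4,fy=4,interpolation=2))"
```

```text
t 6.55 tcp [ 0.6243 -0.2355  0.0351] jaw 73.8 q6 -1.81 q1 -0.53 gap 0.59 | shift [ 0.38 -0.03  0.06] turn 0.00
```

View pics/4.png

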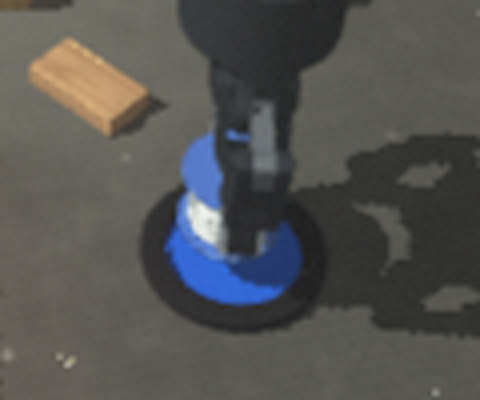

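The spool hangs over the recess, so I'll lower it the remaining 22 mm.

Emit:
step_arm --increments '[0.1, -0.03, 0.06, 0, 0.7, 0.2, -0.03, 0.06, 0, 0.7, 0.28, -0.03, 0.06, 0, 0.7, 0.33, -0.03, 0.06, 0, 0.7, 0.36, -0.03, 0.06, 0, 0.7]'

```text
t: 7.22
tcp_pos: [0.6287, -0.2393, 0.0153]
tool_rot: [0.099, 0.701, -0.1, 0.699]
force: [-0.4, -0.0, -2.8]
finger_gap: 0.596
```

Emit:
step_arm --increments '[0, 0, 0, 0, 0.7, 0.02, 0, 0, 0, 0.7, 0.02, 0, 0, 0, 0.6, 0.02, 0, 0, 0, 0.4, 0.02, 0, 0, 0, 0.3]'

```text
t: 7.85
tcp_pos: [0.6291, -0.2395, 0.0147]
tool_rot: [0.099, 0.701, -0.1, 0.699]
force: [0.4, -0.9, -0.1]
finger_gap: 0.696
```

```bash
python3 -c "
from h import *
go(.627,-.238,.2,73.8)"
```

```text
t 7.85 tcp [ 0.6291 -0.2395  0.0147] jaw 73.8 q6 -1.81 q1 -0.53 gap 0.70 | shift [-3.09  0.01 -0.05] turn -0.00
```

Emit:
step_arm --increments '[0, 0, 0, 0, 0.2, -0.2, 0, 0, 0, 0.1, -0.8, 0, 0, 0, 0, -1.6, 0, 0, 0, 0, -2.4, 0, 0, 0, 0]'

```text
t: 8.48
tcp_pos: [0.6296, -0.2395, 0.161]
tool_rot: [0.099, 0.701, -0.1, 0.699]
force: [0.5, -0.8, -0.2]
finger_gap: 0.999
```

```bash
python3 -c "
from h import *
a=snapshot('side');b=snapshot('top'); cv2.imwrite('pics/s5.png',a);cv2.imwrite('pics/t5.png',b)
a=cv2.resize(a[210:340,260:410],None,fx=2.6,fy=2.6,interpolation=2)
b=cv2.resize(b[185:255,295:365],None,fx=5.5,fy=5.5,interpolation=2);b=b[:338]
print(a.shape,b.shape)
cv2.imwrite('pics/5.png',np.hstack([a[:338],b]))"
```

```text
(338, 390, 3) (338, 385, 3)
```

View pics/5.png

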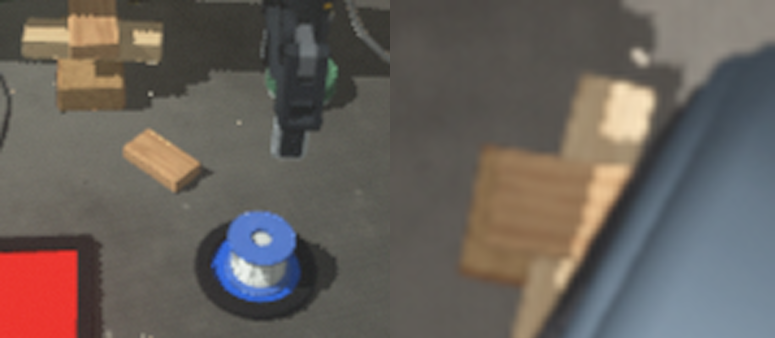

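The spool stands upright in the blue tray, at crop (262,258). The arm hides the right part of the pile in the top view, so I'll swing aside while turning the wrist.

Emit:
step_arm --increments '[0, -0.8, -0.4, 2, 0, 0, -1.5, -0.8, 4, 0, 0, -2.2, -1.2, 6, 0, 0, -2.8, -1.4, 8, 0, 0, -2.8, -1.4, 10, 0]'

```text
t: 9.2
tcp_pos: [0.5042, -0.3822, 0.1668]
tool_rot: [0.388, 0.586, -0.39, 0.595]
force: [0.1, -0.4, -0.1]
finger_gap: 0.999
```

```bash
python3 -c "
from h import *
b=snapshot('top'); cv2.imwrite('pics/t6.png',b); go(.555,.026,.15,-10)
cv2.imwrite('pics/6.png',cv2.resize(b[185:255,295:365],None,fx=8,fy=8,interpolation=2))"
```

```text
t 9.25 tcp [ 0.5049 -0.381   0.1668] jaw 23.1 q6 -1.23 q1 -0.82 gap 1.00 | shift [ 0.23  3.43 -5.91] turn 6.62
```

View pics/6.png

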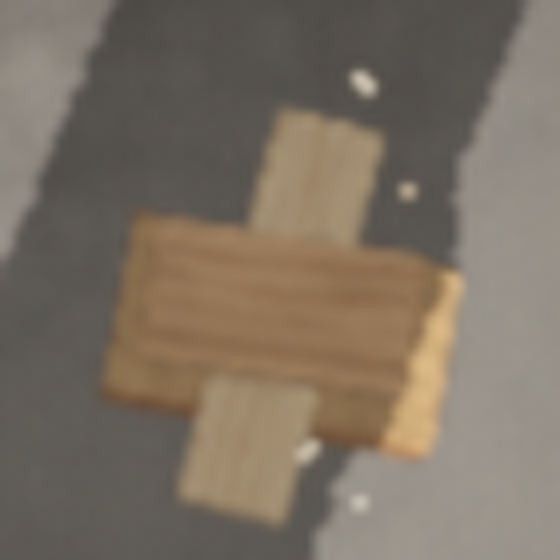

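The pile is unoccluded here. The brown block's top corners are at about crop (152,222), (432,258), (405,388) and (138,355). The strip ends are at (285,107)/(382,130) and (180,498)/(285,523).

```bash
python3 -c "
from h import *
q=lambda a:np.array(a)/8+[295,185]
for n,c,z in (('brown',[(152,222),(432,258),(410,388),(138,355)],.07),('strip',[(285,107),(382,130),(285,520),(180,495)],.052),('sand',[(135,212),(462,268),(430,455),(102,395)],.031)):
  w=unp('top',q(c),z); e=(w[1]-w[0],w[2]-w[3],w[2]-w[1],w[3]-w[0])
  print(n,w.mean(0).round(4),[(round(float(np.linalg.norm(v)),4),round(float(np.degrees(np.arctan2(v[1],v[0]))),1)) for v in e])
go(.555,.026,.16,-10)
"
```

```text
brown [0.5523 0.0255] [(0.0893, -98.8), (0.086, -98.3), (0.0419, 168.3), (0.0426, 172.8)]
strip [0.553  0.0249] [(0.0324, -105.0), (0.0342, -104.6), (0.1299, 164.3), (0.1302, 163.5)]
sand [0.5488 0.0251] [(0.1092, -101.2), (0.1085, -101.7), (0.0624, 168.1), (0.0615, 168.7)]
t 9.25 tcp [ 0.5049 -0.381   0.1668] jaw 23.1 q6 -1.23 q1 -0.82 gap 1.00 | shift [ 0.07  3.43 -5.91] turn 6.62
```

Emit:
step_arm --increments '[0, 0.6, -1.0, 1.5, 0, 0, 1.1, -1.9, 3, 0, 0, 1.7, -2.9, 4.5, 0, 0, 2.2, -3.8, 6, 0, 0, 2.7, -4.7, 6.4, 0]'

```text
t: 9.88
tcp_pos: [0.5421, -0.0668, 0.1649]
tool_rot: [0.538, 0.455, -0.536, 0.465]
force: [1.7, -0.4, 0.1]
finger_gap: 0.997
```

```bash
python3 -c "
from h import *
go(.554,.0255,.11,-9)"
```

```text
t 9.88 tcp [ 0.5421 -0.0668  0.1649] jaw -8.8 q6 -0.17 q1 -0.32 gap 1.00 | shift [ 0.9  -0.05 -1.56] turn 0.03
```

Emit:
step_arm --increments '[0.2, -0.05, -0.6, 0, 0, 0.4, -0.05, -1.2, 0, 0, 0.6, -0.05, -1.56, 0, 0, 0.9, -0.05, -1.56, 0, 0, 0.9, -0.05, -1.56, 0, 0.1]'

```text
t: 10.5
tcp_pos: [0.5529, 0.0267, 0.1093]
tool_rot: [0.536, 0.457, -0.536, 0.465]
force: [0.5, 0.3, -0.3]
finger_gap: 0.9
```

```bash
python3 -c "
from h import *
go(.554,.0255,.0605,-9)"
```

```text
t 10.50 tcp [0.5529 0.0267 0.1093] jaw -8.6 q6 0.01 q1 -0.15 gap 0.90 | shift [0.81 0.01 0.01] turn 0.07
```

Emit:
step_arm --increments '[0.3, 0.01, 0.01, 0, 0.1, 0.55, 0.01, 0.01, 0, 0.1, 0.75, 0.01, 0.01, 0, 0.15, 0.81, 0.01, 0.01, 0, 0.2, 0.81, 0.01, 0.01, 0, 0.3]'

```text
t: 11.12
tcp_pos: [0.5538, 0.0255, 0.0606]
tool_rot: [0.536, 0.457, -0.536, 0.465]
force: [0.7, 0.5, 0.1]
finger_gap: 0.7
```

Emit:
step_arm --increments '[0, 0, 0, 0, 0.4, 0, 0, 0, 0, 0.45, 0, 0, 0, 0, 0.5, 0, 0, 0, 0, 0.55, 0, 0, 0, 0, 0.8]'

```text
t: 11.75
tcp_pos: [0.5541, 0.0255, 0.0613]
tool_rot: [0.537, 0.457, -0.536, 0.465]
force: [-0.5, -0.1, 6.3]
finger_gap: 0.511
```

Emit:
step_arm --increments '[0, 0, 0, 0, 0.8, 0, 0, 0, 0, 0.8, 0, 0, 0, 0, 0.8, -0.1, 0, 0, 0, 0.8, -0.2, 0, 0, 0, 0.8]'

```text
t: 12.38
tcp_pos: [0.5539, 0.0256, 0.0735]
tool_rot: [0.537, 0.457, -0.536, 0.465]
force: [0.1, -0.2, 0.2]
finger_gap: 0.508
```

```bash
python3 -c "
from h import *
go(.4535,.2258,.17,4.5)
a=snapshot('side')
cv2.imwrite('pics/7.png',cv2.resize(a[170:270,240:360],None,fx=4,fy=4,interpolation=2))"
```

```text
t 12.38 tcp [0.5539 0.0256 0.0735] jaw -8.6 q6 0.01 q1 -0.15 gap 0.51 | shift [-1.65 -2.14 -3.04] turn -2.63
```

View pics/7.png

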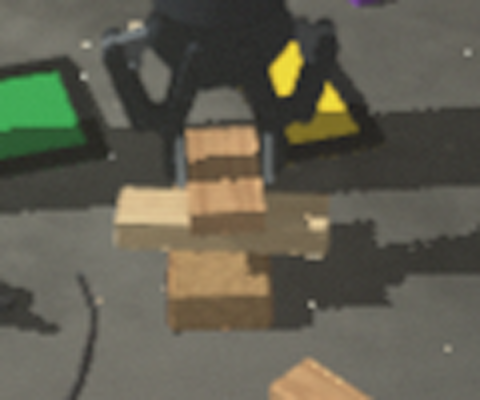

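The near end of the brown block, at crop (228,195), has risen 12 mm with the gripper. The dark band at (222,165) is the gripper's shadow on it. The strip has not moved. Now I'll carry the block to the green tray.

Emit:
step_arm --increments '[-0.6, 0, 0, 0, 0.8, -1.2, -0.1, -0.15, 0, 0.8, -1.5, -0.5, -0.7, -0.9, 0.8, -1.6, -0.9, -1.3, -1.8, 0.8, -1.6, -1.3, -1.9, -2.6, 0.8]'

```text
t: 13.05
tcp_pos: [0.4935, 0.1518, 0.1698]
tool_rot: [0.481, 0.514, -0.479, 0.524]
force: [0.2, 0.4, -0.5]
finger_gap: 0.511
```

```bash
python3 -c "
from h import *
go(.4535,.2258,.06,4.5)"
```

```text
t 13.05 tcp [0.4935 0.1518 0.1698] jaw 4.5 q6 0.02 q1 0.09 gap 0.51 | shift [ 1.81 -0.59 -1.3 ] turn -0.01
```

Emit:
step_arm --increments '[0.3, -0.3, -0.65, 0, 0.8, 0.6, -0.59, -1.3, 0, 0.8, 1.2, -0.59, -1.3, 0, 0.8, 1.8, -0.59, -1.3, 0, 0.8, 1.8, -0.59, -1.3, 0, 0.8]'

```text
t: 13.68
tcp_pos: [0.4515, 0.2256, 0.0589]
tool_rot: [0.479, 0.515, -0.481, 0.523]
force: [-0.3, -1.0, -0.0]
finger_gap: 0.513
```

```bash
python3 -c "
from h import *
go(.4535,.2258,.013,4.5)
a=snapshot('side')
cv2.imwrite('pics/8.png',cv2.resize(a[140:240,190:310],None,fx=4,fy=4,interpolation=2))"
```

```text
t 13.68 tcp [0.4515 0.2256 0.0589] jaw 4.5 q6 0.18 q1 0.25 gap 0.51 | shift [ 0.77  0.03 -0.01] turn -0.01
```

View pics/8.png

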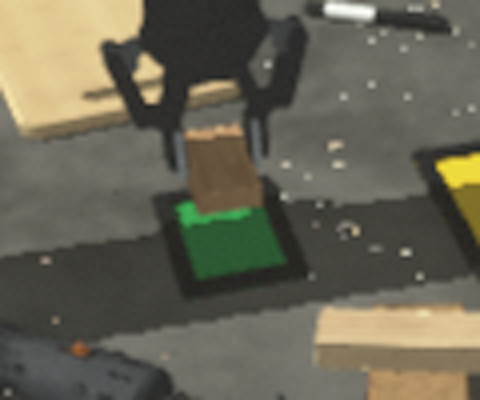

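The block hangs level over the green recess with its axis parallel to the tray. I'll lower it.

Emit:
step_arm --increments '[0.3, 0.03, -0.01, 0, 0.8, 0.5, 0.03, -0.01, 0, 0.8, 0.65, 0.03, -0.01, 0, 0.8, 0.73, 0.03, -0.01, 0, 0.8, 0.77, 0.03, -0.01, 0, 0.8]'

```text
t: 14.35
tcp_pos: [0.4549, 0.2261, 0.0139]
tool_rot: [0.48, 0.515, -0.48, 0.523]
force: [0.0, -0.2, 0.3]
finger_gap: 0.509
```

Emit:
step_arm --increments '[0, 0, 0, 0, 0.8, 0.02, 0, 0, 0, 0.8, 0.03, 0, 0, 0, 0.8, 0.03, 0, 0, 0, 0.8, 0.03, 0, 0, 0, 0.8]'

```text
t: 14.98
tcp_pos: [0.4551, 0.2262, 0.0123]
tool_rot: [0.48, 0.515, -0.48, 0.524]
force: [0.0, -0.2, 2.8]
finger_gap: 0.511
```

```bash
python3 -c "
from h import *
go(.4535,.2258,.012,4.5)"
```

```text
t 14.97 tcp [0.4551 0.2262 0.0123] jaw 4.5 q6 0.19 q1 0.25 gap 0.51 | shift [ 0.01 -0.03  0.  ] turn -0.01
```

Emit:
step_arm --increments '[0, 0, 0, 0, 0.45, 0, 0, 0, 0, 0.3, 0, 0, 0, 0, 0.2, -0.4, 0, 0, 0, 0.2, -1.0, 0, 0, -2, 0.1]'

```text
t: 15.6
tcp_pos: [0.4536, 0.2263, 0.0719]
tool_rot: [0.431, 0.556, -0.433, 0.564]
force: [1.5, -1.0, -0.6]
finger_gap: 0.898
```

Emit:
step_arm --increments '[-1, 0, 0, -2, 0.1, -1.5, 0, 0, -4, 0.1, -1.5, 0, 0, -6, 0.1, -1.5, 0, 0, -8, 0.1, -1.5, 0, 0, -10, 0.1]'

```text
t: 16.23
tcp_pos: [0.4528, 0.2271, 0.162]
tool_rot: [0.15, 0.687, -0.155, 0.693]
force: [1.0, -0.1, 0.0]
finger_gap: 0.901
```

```bash
python3 -c "
from h import *
a=snapshot('side');b=snapshot('top'); cv2.imwrite('pics/t9.png',b)
a=cv2.resize(a[160:260,190:345],None,fx=2.5,fy=2.5,interpolation=2)
b=cv2.resize(b[185:255,290:365],None,fx=5.5,fy=5.5,interpolation=2)
v=np.zeros((385,800,3),np.uint8); v[:a.shape[0],:a.shape[1]]=a; v[:b.shape[0],387:387+b.shape[1]]=b
cv2.imwrite('pics/9.png',v);go(.554,.025,.1,74)"
```

```text
t 16.32 tcp [0.4527 0.2271 0.1619] jaw 64.7 q6 -0.87 q1 0.25 gap 0.90 | shift [ 1.07 -2.32  2.96] turn -1.86
```

View pics/9.png

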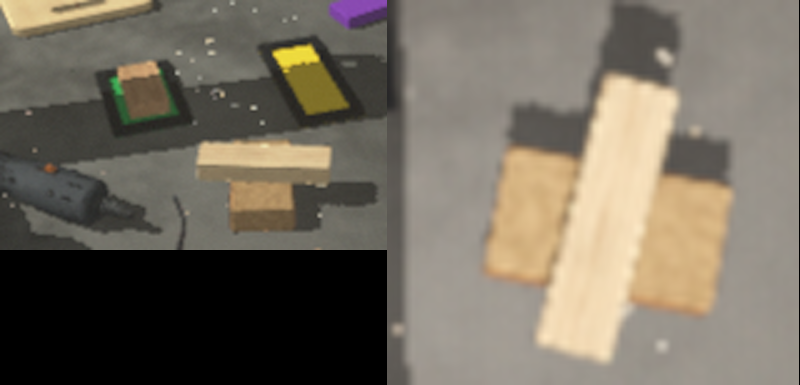

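The brown block lies flat inside the green recess, at crop (147,90), and the strip is undisturbed. I'll compute both remaining poses from this picture. 13 pictures viewed so far.

```bash
python3 -c "
from h import *
q=lambda a:np.array(a)/5.5+[290,185]
for n,c,z in (('strip',[(219,72),(293,93),(223,358),(150,341)],.052),('sand',[(120,147),(345,185),(325,310),(98,273)],.031)):
  w=unp('top',q(c),z); e=(w[1]-w[0],w[2]-w[3],w[2]-w[1],w[3]-w[0])
  print(n,w.mean(0).round(4),[(round(float(np.linalg.norm(v)),4),round(float(np.degrees(np.arctan2(v[1],v[0]))),1)) for v in e])
go(.553,.0255,.11,74.2)
T=cv2.imread('pics/t9.png');h=cv2.cvtColor(T,40)
print(h[185:200,330],)
"
```

```text
strip [0.5527 0.0253] [(0.0363, -107.6), (0.0346, -104.3), (0.1289, 163.4), (0.1309, 164.2)]
sand [0.5487 0.0249] [(0.1093, -101.1), (0.1089, -100.6), (0.0605, 168.7), (0.0615, 169.1)]
t 16.32 tcp [0.4527 0.2271 0.1619] jaw 64.7 q6 -0.87 q1 0.25 gap 0.90 | shift [ 0.91 -2.32  2.94] turn -1.90
[[ 16  26 128]
 [ 16  27 122]
 [ 18  27 123]
 [ 18  25 124]
 [ 18  27 123]
 [ 19  26 108]
 [ 18  27  94]
 [ 15  23  88]
 [ 19  23  87]
 [ 17  21  85]
 [ 19  24  85]
 [ 23  24  85]
 [ 17  37  96]
 [ 16  70 153]
 [ 17  73 206]]
```

Emit:
step_arm --increments '[0, -0.6, 0.75, -0.9, 0.1, 0, -1.3, 1.6, -1.8, 0.1, 0.2, -1.9, 2.4, -1.8, 0.2, 0.5, -2.32, 2.94, -1.8, 0.3, 0.9, -2.32, 2.94, -1.8, 0.3]'

```text
t: 16.95
tcp_pos: [0.556, 0.0218, 0.1103]
tool_rot: [0.1, 0.695, -0.106, 0.704]
force: [-0.4, 0.3, -0.4]
finger_gap: 0.695
```

Emit:
step_arm --increments '[0, 0, 0, 0, 0.3, 0, 0, 0, 0, 0.3, 0, 0, 0, 0, 0.3, 0, 0, 0, 0, 0.3, 0, 0, 0, 0, 0.3]'

```text
t: 17.58
tcp_pos: [0.5562, 0.0222, 0.1108]
tool_rot: [0.1, 0.695, -0.106, 0.704]
force: [-0.9, -0.1, 0.1]
finger_gap: 0.701
```

```bash
python3 -c "
from h import *
go(.553,.0255,.038,73.8)"
```

```text
t 17.57 tcp [0.5562 0.0222 0.1108] jaw 73.3 q6 -1.43 q1 -0.16 gap 0.70 | shift [ 1.21  0.05 -0.08] turn -0.11
```

Emit:
step_arm --increments '[0.4, 0.05, -0.08, 0, 0.3, 0.8, 0.05, -0.08, 0, 0.3, 1.1, 0.05, -0.08, 0, 0.3, 1.18, 0.05, -0.08, 0, 0.35, 1.18, 0.05, -0.08, 0, 0.4]'

```text
t: 18.2
tcp_pos: [0.5534, 0.0257, 0.04]
tool_rot: [0.1, 0.695, -0.106, 0.704]
force: [0.6, 0.1, 0.2]
finger_gap: 0.597
```

Emit:
step_arm --increments '[0, 0, 0, 0, 0.5, 0, 0, 0, 0, 0.55, 0, 0, 0, 0, 0.6, 0, 0, 0, 0, 0.65, 0, 0, 0, 0, 0.85]'

```text
t: 18.82
tcp_pos: [0.5539, 0.0257, 0.041]
tool_rot: [0.1, 0.694, -0.106, 0.705]
force: [0.2, -0.1, 6.7]
finger_gap: 0.394
```

Emit:
step_arm --increments '[0, 0, 0, 0, 0.85, 0, 0, 0, 0, 0.85, 0, 0, 0, 0, 0.85, 0, 0, 0, 0, 0.85, 0, 0, 0, 0, 0.85]'

```text
t: 19.45
tcp_pos: [0.5539, 0.0257, 0.041]
tool_rot: [0.1, 0.694, -0.106, 0.705]
force: [-0.6, 0.7, 1.9]
finger_gap: 0.395
```

Emit:
step_arm --increments '[-0.2, 0, 0, 0, 0.85, -0.5, 0, 0, 0, 0.85, -0.9, 0, 0, 0, 0.85, -1.2, 0, 0, 0, 0.85, -1.2, 0, 0, 0, 0.85]'

```text
t: 20.08
tcp_pos: [0.5541, 0.0264, 0.1147]
tool_rot: [0.1, 0.693, -0.106, 0.706]
force: [0.4, -1.3, -0.5]
finger_gap: 0.397
```

```bash
python3 -c "
from h import *
go(.649,.2182,.12,4.3)
a=snapshot('side')
cv2.imwrite('pics/10.png',cv2.resize(a[150:270,220:380],None,fx=4,fy=4,interpolation=2))"
```

```text
t 20.07 tcp [0.5541 0.0264 0.1147] jaw 73.3 q6 -1.42 q1 -0.15 gap 0.40 | shift [-0.1   3.52  0.6 ] turn 13.79
```

View pics/10.png

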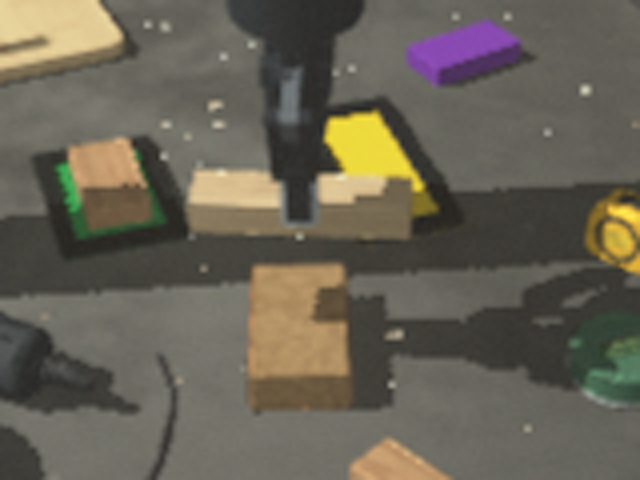

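The strip is held level at its middle, crop (300,200), with the sanding block undisturbed. I'll carry it to the yellow tray, turning 69 degrees.

Emit:
step_arm --increments '[-0.3, 0.2, 0, 1.2, 0.85, -0.5, 0.7, 0.1, 2.7, 0.85, -0.5, 1.2, 0.2, 4.2, 0.85, -0.5, 1.7, 0.3, 5.7, 0.85, -0.5, 2.2, 0.4, 7.2, 0.85]'

```text
t: 20.75
tcp_pos: [0.6134, 0.1471, 0.1419]
tool_rot: [0.314, 0.627, -0.317, 0.638]
force: [-0.7, -0.5, -0.3]
finger_gap: 0.393
```

```bash
python3 -c "
from h import *
go(.649,.2182,.12,4.3)"
```

```text
t 20.75 tcp [0.6134 0.1471 0.1419] jaw 37.0 q6 -0.57 q1 0.06 gap 0.39 | shift [ 0.36  1.19 -0.6 ] turn 6.54
```

Emit:
step_arm --increments '[0, 0.3, -0.15, 1.3, 0.85, 0, 0.6, -0.3, 2.7, 0.85, 0, 0.9, -0.45, 4.1, 0.85, 0.2, 1.19, -0.6, 5.5, 0.85, 0.36, 1.19, -0.6, 6.5, 0.85]'

```text
t: 21.38
tcp_pos: [0.6486, 0.2199, 0.118]
tool_rot: [0.48, 0.514, -0.481, 0.524]
force: [-0.2, 0.2, -1.3]
finger_gap: 0.398
```

```bash
python3 -c "
from h import *
go(.649,.2182,.04,4.3)"
```

```text
t 21.38 tcp [0.6486 0.2199 0.118 ] jaw 4.4 q6 0.10 q1 0.17 gap 0.40 | shift [ 1.3  -0.01  0.01] turn 0.03
```

Emit:
step_arm --increments '[0.4, -0.02, 0.01, 0, 0.85, 0.8, -0.02, 0.01, 0, 0.85, 1.2, -0.02, 0.01, 0, 0.85, 1.4, -0.02, 0.01, 0, 0.85, 1.5, -0.02, 0.01, 0, 0.85]'

```text
t: 22.0
tcp_pos: [0.6477, 0.218, 0.0267]
tool_rot: [0.479, 0.514, -0.481, 0.524]
force: [0.1, 0.0, -0.2]
finger_gap: 0.398
```

```bash
python3 -c "
from h import *
go(.649,.2182,.014,4.3)"
```

```text
t 22.00 tcp [0.6477 0.218  0.0267] jaw 4.4 q6 0.10 q1 0.17 gap 0.40 | shift [ 0.21  0.02 -0.  ] turn 0.03
```

Emit:
step_arm --increments '[0.08, 0.02, 0, 0, 0.85, 0.14, 0.02, 0, 0, 0.85, 0.19, 0.02, 0, 0, 0.85, 0.22, 0.02, 0, 0, 0.85, 0.23, 0.02, 0, 0, 0.85]'

```text
t: 22.62
tcp_pos: [0.6493, 0.218, 0.0142]
tool_rot: [0.479, 0.514, -0.481, 0.524]
force: [-1.9, -0.7, 7.3]
finger_gap: 0.393
```

Emit:
step_arm --increments '[0, 0, 0, 0, 0.55, 0, 0, 0, 0, 0.45, 0, 0, 0, 0, 0.4, -0.4, 0, 0, 0, 0.3, -1.0, 0, 0, 0, 0.1]'

```text
t: 23.25
tcp_pos: [0.6475, 0.2184, 0.0731]
tool_rot: [0.478, 0.515, -0.482, 0.523]
force: [1.2, -0.1, 1.3]
finger_gap: 0.886
```

```bash
python3 -c "
from h import *
go(.55,.025,.11,-11.1)
b=snapshot('top');s=snapshot('side'); cv2.imwrite('pics/t11.png',b); cv2.imwrite('pics/s11.png',s)
w=seg(b,(300,195,365,250),8,20,.031,60,80); print(len(w),cv2.minAreaRect((w*1000).astype(np.float32)))
"
```

```text
t 23.25 tcp [0.6475 0.2184 0.0731] jaw 4.4 q6 0.10 q1 0.17 gap 0.89 | shift [-0.59 -1.87  3.1 ] turn 3.11
1071 ((549.4678344726562, 26.43547821044922), (111.259033203125, 66.61801147460938), 78.17818450927734)
```

Emit:
step_arm --increments '[-0.6, 0, 0, 0, 0, -1.0, -0.4, 0.7, 1, 0, -1.0, -0.9, 1.5, 2, 0, -1.0, -1.4, 2.3, 3.1, 0, -0.6, -1.87, 3.1, 3.1, 0]'

```text
t: 23.98
tcp_pos: [0.5542, 0.0242, 0.1155]
tool_rot: [0.549, 0.442, -0.542, 0.457]
force: [1.1, -0.5, -1.5]
finger_gap: 1.003
```

Emit:
step_arm --increments '[0, 0, 0, 0, 0, 0, 0, 0, 0, 0, 0, 0, 0, 0, 0, 0, 0, 0, 0, 0, 0, 0, 0, 0, 0]'

```text
t: 24.6
tcp_pos: [0.5546, 0.025, 0.1156]
tool_rot: [0.549, 0.442, -0.542, 0.458]
force: [-0.6, 0.9, -0.2]
finger_gap: 0.997
```

```bash
python3 -c "
from h import *
go(.551,.0255,.014,-11.4)"
```

```text
t 24.60 tcp [0.5546 0.025  0.1156] jaw -11.0 q6 0.05 q1 -0.15 gap 1.00 | shift [ 1.69 -0.1  -0.01] turn 0.09
```

Emit:
step_arm --increments '[0.4, -0.1, 0, 0, 0, 0.8, -0.1, 0, 0, 0, 1.1, -0.1, 0, 0, 0, 1.2, -0.1, 0, 0, 0, 1.3, -0.1, 0, 0, 0]'

```text
t: 25.22
tcp_pos: [0.5509, 0.0254, 0.0376]
tool_rot: [0.549, 0.442, -0.541, 0.458]
force: [-0.5, -0.8, -0.0]
finger_gap: 1.0
```

Emit:
step_arm --increments '[0.1, 0, 0, 0, 0, 0.2, 0, 0, 0, 0, 0.3, 0, 0, 0, 0, 0.38, 0, 0, 0, 0, 0.38, 0, 0, 0, 0]'

```text
t: 25.85
tcp_pos: [0.5511, 0.0252, 0.0144]
tool_rot: [0.549, 0.442, -0.542, 0.458]
force: [0.1, -0.3, 0.2]
finger_gap: 1.0
```

Emit:
step_arm --increments '[0, 0, 0, 0, 0.1, 0, 0, 0, 0, 0.2, 0, 0, 0, 0, 0.25, 0, 0, 0, 0, 0.35, 0, 0, 0, 0, 0.6]' --grip_force 50

```text
t: 26.48
tcp_pos: [0.5514, 0.0251, 0.0149]
tool_rot: [0.549, 0.442, -0.541, 0.458]
force: [-1.4, -0.3, 6.1]
finger_gap: 0.69
```

Emit:
step_arm --increments '[0, 0, 0, 0, 0.6, 0, 0, 0, 0, 0.6, -0.2, 0, 0, 0, 0.6, -0.5, 0, 0, 0, 0.6, -0.8, 0, 0, 0, 0.6]'

```text
t: 27.1
tcp_pos: [0.5503, 0.0257, 0.0643]
tool_rot: [0.549, 0.442, -0.541, 0.458]
force: [-0.4, -0.0, -1.9]
finger_gap: 0.689
```

```bash
python3 -c "
from h import *
go(.441,-.2425,.12,-11.9)"
```

```text
t 27.10 tcp [0.5503 0.0257 0.0643] jaw -10.9 q6 0.05 q1 -0.15 gap 0.69 | shift [-0.92 -0.92  4.74] turn 0.19
```

Emit:
step_arm --increments '[-0.4, 0, 0, 0, 0.6, -0.8, -0.1, 0.5, 0, 0.6, -0.9, -0.25, 1.2, 0.1, 0.6, -0.9, -0.4, 1.9, 0.2, 0.6, -0.9, -0.5, 2.6, 0.2, 0.6]'

```text
t: 27.72
tcp_pos: [0.4896, -0.1222, 0.1199]
tool_rot: [0.553, 0.437, -0.545, 0.454]
force: [-0.2, 0.2, -0.6]
finger_gap: 0.684
```

```bash
python3 -c "
from h import *
go(.441,-.2425,.06,-11.9)"
```

```text
t 27.73 tcp [ 0.4896 -0.1222  0.1199] jaw -11.9 q6 -0.26 q1 -0.47 gap 0.68 | shift [ 1.   -0.4   2.12] turn -0.00
```

Emit:
step_arm --increments '[0, -0.15, 0.7, 0, 0.6, 0, -0.27, 1.4, 0, 0.6, 0.2, -0.4, 2.1, 0, 0.6, 0.6, -0.4, 2.12, 0, 0.6, 0.8, -0.4, 2.12, 0, 0.6]'

```text
t: 28.35
tcp_pos: [0.4406, -0.2427, 0.0721]
tool_rot: [0.554, 0.436, -0.545, 0.454]
force: [0.5, -0.3, -0.9]
finger_gap: 0.688
```

```bash
python3 -c "
from h import *
go(.441,-.2425,.03,-11.9)
a=snapshot('side');cv2.imwrite('pics/12.png',cv2.resize(a[260:390,200:350],None,fx=4,fy=4,interpolation=2))"
```

```text
t 28.35 tcp [ 0.4406 -0.2427  0.0721] jaw -12.0 q6 -0.53 q1 -0.73 gap 0.69 | shift [ 0.7  -0.01 -0.01] turn -0.02
```

View pics/12.png

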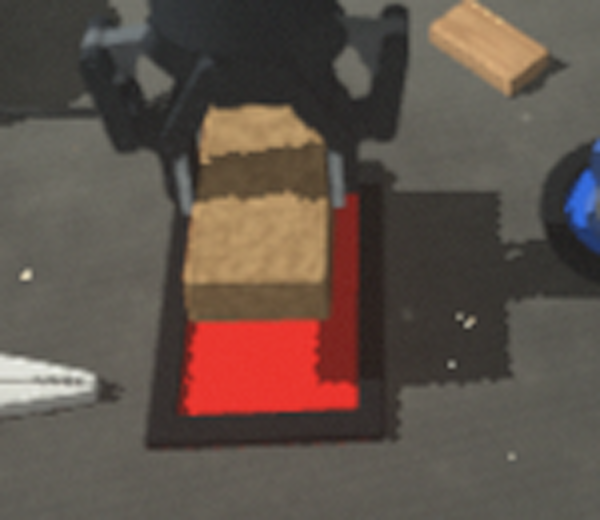

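```bash
python3 -c "
from h import *
R=Ro.from_euler('z',-11.9,degrees=True).as_matrix()
for z,off in((.057,(.441,-.2425)),(.003,(.441,-.2425))):
  for hx,hy in((.031,.0555),(.040,.0645)):
    c=np.array([(-hx,-hy,0),(hx,-hy,0)])@R.T+[*off,z]
    print(z,hx,((proj('side',c)-[200,260])*4).round(0).tolist())"
```

```text
0.057 0.031 [[187.0, 329.0], [331.0, 324.0]]
0.057 0.04 [[163.0, 348.0], [352.0, 342.0]]
0.003 0.031 [[196.0, 402.0], [334.0, 397.0]]
0.003 0.04 [[174.0, 421.0], [354.0, 415.0]]
```

Projected against the calibration, the block and recess corners agree to about 2 mm in x, well inside the 9 mm clearance. I'll shift +2 mm and lower.

Emit:
step_arm --increments '[0.25, 0.03, -0.01, 0, 0.6, 0.45, 0.03, -0.01, 0, 0.6, 0.65, 0.03, -0.01, 0, 0.6, 0.75, 0.03, -0.01, 0, 0.6, 0.8, 0.03, -0.01, 0, 0.6]'

```text
t: 29.02
tcp_pos: [0.4432, -0.2419, 0.0226]
tool_rot: [0.553, 0.438, -0.545, 0.453]
force: [0.2, -0.2, -0.9]
finger_gap: 0.681
```

```bash
python3 -c "
from h import *
go(.443,-.2425,.0178,-11.9)"
```

```text
t 29.02 tcp [ 0.4432 -0.2419  0.0226] jaw -11.9 q6 -0.53 q1 -0.73 gap 0.68 | shift [ 0.08 -0.    0.01] turn -0.01
```

Emit:
step_arm --increments '[0.03, 0, 0, 0, 0.6, 0.06, 0, 0, 0, 0.6, 0.08, 0, 0, 0, 0.6, 0.1, 0, 0, 0, 0.6, 0.1, 0, 0, 0, 0.6]'

```text
t: 29.65
tcp_pos: [0.4434, -0.242, 0.0179]
tool_rot: [0.553, 0.437, -0.545, 0.453]
force: [-2.3, 0.8, 9.0]
finger_gap: 0.681
```

Contact reads 9 N, so I'll release and rise straight up.

Emit:
step_arm --increments '[0, 0, 0, 0, 0.25, 0, 0, 0, 0, 0.15, 0, 0, 0, 0, 0.1, -0.3, 0, 0, 0, 0, -0.8, 0, 0, 0, 0]'

```text
t: 30.28
tcp_pos: [0.4415, -0.241, 0.0653]
tool_rot: [0.553, 0.438, -0.545, 0.452]
force: [0.4, 0.1, 0.3]
finger_gap: 0.998
```

Emit:
step_arm --increments '[-0.8, 0, 0, 0, 0, -1.4, 0, 0, 0, 0, -1.8, 0.3, -0.5, 0, 0, -1.8, 0.9, -1.5, 0, 0, -1.8, 1.2, -2.4, 0, 0]'

```text
t: 30.9
tcp_pos: [0.5404, -0.1152, 0.1751]
tool_rot: [0.554, 0.437, -0.545, 0.453]
force: [0.3, 0.7, 0.1]
finger_gap: 0.999
```

```bash
python3 -c "
from h import *
go(.55,0,.2)
a=snapshot('side');b=snapshot('top');cv2.imwrite('pics/s13.png',a);cv2.imwrite('pics/t13.png',b)
a=cv2.resize(a[145:385,185:425],None,fx=2.2,fy=2.2,interpolation=2)
cv2.imwrite('pics/13.png',a)
T0=cv2.imread('pics/top0.png');S0=cv2.imread('pics/side0.png');s=cv2.imread('pics/s13.png')
for n,(x0,y0,x1,y1) in(('tin',(360,225,392,252)),('tape',(364,193,390,220)),('purple',(322,150,355,175)),('small',(305,258,342,285))):
  r,sc=cv2.phaseCorrelate(cv2.cvtColor(S0,6)[y0:y1,x0:x1].astype(np.float32),cv2.cvtColor(s,6)[y0:y1,x0:x1].astype(np.float32)); print(n,np.round(r,2),round(sc,2))
"
```

```text
t 30.90 tcp [ 0.5404 -0.1152  0.1751] jaw -12.0 q6 -0.20 q1 -0.41 gap 1.00 | shift [-0.43 -0.23 -1.91] turn 0.00
tin [0.02 0.31] 0.95
tape [1.14 0.53] 0.52
purple [0.43 0.6 ] 0.48
small [0.07 0.55] 0.96
```

View pics/13.png

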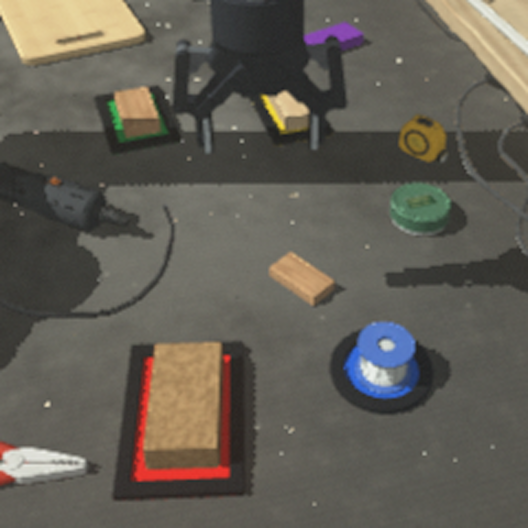

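All four things are in their trays, though the gripper partly covers the strip in this view. That was picture 16 of 16, so I'll check the fits numerically in the top view.

```bash
python3 -c "
from h import *
b=cv2.imread('pics/t13.png');h=cv2.cvtColor(b,40).astype(int)
for n,c,yaw,hx,hy,lo,hi,st in(('yellow',(.649,.2182),4.1,.0265,.074,22,35,.022),('green',(.4535,.2257),4.7,.0315,.0515,45,85,.018),('red',(.442,-.2425),-11.9,.04,.0645,-1,6,.031)):
  R=Ro.from_euler('z',yaw,degrees=True).as_matrix()[:2,:2]
  X,Y=np.meshgrid(np.arange(-hx-.012,hx+.013,.004),np.arange(-hy-.012,hy+.013,.008))
  P=np.stack([X.ravel(),Y.ravel()],1)@R.T+c
  p=proj('top',np.c_[P,np.full(len(P),.003)]).round().astype(int)
  v=h[p[:,1],p[:,0]]
  ch=np.where((v[:,0]>=lo)&(v[:,0]<=hi)&(v[:,1]>150),'F',np.where((v[:,1]>45)&(v[:,0]<25),'w','.')).reshape(X.shape)
  print(n);[print(''.join(r)) for r in ch]
"
```

```text
yellow
....................
.....wwww.....www...
...FFFFFFFFFFFFFF...
...FFFwwwwwwwwwwFw..
...wFFwwwwwwwwwwww..
...FFFwwwwwwwwwwww..
...FFFwwwwwwwwwwww..
...wFFwwwwwwwwwwww..
...FFFwwwwwwwwwwFw..
...FFFwwwwwwwwwww...
...FFFwwwwwwwwwwFw..
...wFFwwwwwwwwwwFw..
..wFFFwwwwwwwwwwww..
...FFFwwwwwwwwwww...
...wFFwwwwwwwwwwFw..
...wFFwwwwwwwwwwFw..
..wFFFwwwwwwwwwwww..
...FF.wwwwwwwwwwww..
...wFFwwwwwwwwwwFw..
...FFF.wwwwwwwwwFw..
...wwFFFFFFFFFFFw...
....................
green
......................
......................
....FFFFFFFFFFFFFFF...
....F....www......F...
....F..wwwwwwwwwwwF...
...FF..wwwwwwwwww.....
....F.wwwwwwwwwww.F...
....F..wwwwwwwwwwwF...
...FF..wwwwwwwwwww....
....F.wwwwwwwwwwww....
....F.wwwwwwwwwwwwF...
...FF..wwwwwwwwwww....
....FF.wwwwwwwwwww....
....F.wwwwwwwwwwww....
...FF.............F...
......................
red
...........................
...........................
...........................
...........................
...........................
...........................
...........................
...........................
...........................
...........................
...........................
...........................
...........................
...........................
...........................
...........................
...........................
...........................
...........................
...........................
```

The floor is visible all round in yellow and green. The arm hides red in the top view, so I'll move it clear and check red too.

Emit:
step_arm --increments '[-0.3, 0, -0.9, 0, 0, -0.5, 0, -1.8, 0, 0, -0.5, 0, -2.7, 0, 0, -0.5, 0, -3.0, 0, 0, -0.5, 0, -3.0, 0, 0]'

```text
t: 31.62
tcp_pos: [0.5757, 0.0662, 0.2036]
tool_rot: [0.552, 0.441, -0.543, 0.455]
force: [-0.4, -0.7, -0.1]
finger_gap: 0.999
```

```bash
python3 -c "
from h import *
b=snapshot('top');h=cv2.cvtColor(b,40).astype(int);cv2.imwrite('pics/t14.png',b)
R=Ro.from_euler('z',-11.9,degrees=True).as_matrix()[:2,:2]
X,Y=np.meshgrid(np.arange(-.052,.053,.004),np.arange(-.0765,.077,.006))
P=np.stack([X.ravel(),Y.ravel()],1)@R.T+(.441,-.2425)
p=proj('top',np.c_[P,np.full(len(P),.003)]).round().astype(int);v=h[p[:,1],p[:,0]]
ch=np.where((v[:,0]<=6)&(v[:,1]>150),'F',np.where((v[:,1]>45)&(v[:,0]<25),'w','.')).reshape(X.shape)
[print(''.join(r)) for r in ch]
s=sense();print(s['t'],s['tcp_pos'].round(3),s['force'].round(1))
T=cv2.imread('pics/top0.png')
for n,(x0,y0,x1,y1) in(('tin',(336,140,372,172)),('tape',(296,126,326,156))):
  print(n,cv2.phaseCorrelate(cv2.cvtColor(T,6)[y0:y1,x0:x1].astype(np.float32),cv2.cvtColor(b,6)[y0:y1,x0:x1].astype(np.float32)))
"
```

```text
...........................
...........................
...wFFFwFFFwwwFFwwwwFwFF...
...FFFwwwwwwwwwwwwwwwwFFw..
...FFFwwwwwwwwwwwwwwwwFF...
..wFFFwwwwwwwwwwwwwwwwwF...
...FFFwwwwwwwwwwwwwwwwFF...
...FFFwwwwwwwwwwwwwwwwwF...
...wFFwwwwwwwwwwwwwwwwwFw..
...FFFwwwwwwwwwwwwwwwwwF...
...wFFwwwwwwwwwwwwwwwwwFw..
...FFFwwwwwwwwwwwwwwwwFF...
..wFFFwwwwwwwwwwwwwwwwww...
...FFFwwwwwwwwwwwwwwwwwFw..
..wFFFwwwwwwwwwwwwwwwwwF...
...wFFwwwwwwwwwwwwwwwwwFw..
...FFFwwwwwwwwwwwwwwwwwF...
...wFFwwwwwwwwwwwwwwwwwF...
...FFFFwwwwwwwwwwwwwwwwF...
...FFFwwwwwwwwwwwwwwwwwF...
...FFFFwwwwwwwwwwwwwwwwFw..
..wFFFwwwwwwwwwwwwwwwwwF...
...FFFFwFFFwwFFFwFFFFFFF...
...FFFFFFFFFFFFFFFFFFFFF...
....www....w..wwww.wwww....
...........................
31.675 [0.576 0.065 0.204] [ 0.4 -0.5  0.1]
tin ((0.040563417959742054, 0.12563108892294395), 0.4799312489728133)
tape ((0.09824656705213997, -0.05157902168301298), 0.6088289562861124)
```

The red floor is visible on all sides, the bystanders have not moved, and the arm is clear.

```bash
python3 -c "
from station import *
print(sign_off())"
```

```text
the job is handed in; nothing more can be done
None
```

I took the pile apart from the top down and handed the job in at about 31.7 s of the 99 s allowed. The spool is in the blue tray, the brown block in the green, the pale strip in the yellow and the sanding block in the red.

- **Fit:** The last top view shows floor on all sides of the block, strip and sanding block. The spool was checked only in the side view, where it stands upright in its recess.
- **Setting down:** The block, strip and sanding block touched down at 3–9 N before release. The spool showed no contact force and was let go about 2 mm above the floor.
- **Left alone:** The wax tin and tape measure moved by less than 0.2 px in the top view. A side-view check of the tape measure read 1.1 px, with weak correlation, so I trusted the top view. The purple and the small brown look-alikes were not touched.
- **Disagreement:** The two cameras differed by about 2 mm in x. I corrected for that, and it is well inside the clearances.

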